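# Demagnetise both faces of the steel setup blocks

### The arm

A 6-joint arm with a two-finger parallel gripper is mounted at the origin on the work surface. World frame = base frame: x ahead of the robot, y to its left, z up, the work surface at z = 0. Lengths are in m, angles in degrees, forces in N, time in s.
With the tool pointing down it reaches from about 0.4 to 0.825 m from the base axis. Payload 7 kg.
Tool frame: the origin (TCP) lies midway between the tips of the shut fingers; the grasp point (between the pads) lies 19 mm behind it; z points along the fingers, y is the direction in which the jaws open and shut (so a half turn about z gives the same grasp; the last joint's range is limited). The gripper opens to 88 mm and grips with 3 to 60 N. Pads are 19 mm wide; open, the fingers measure 130 mm over their backs; the gripper's body (78 mm by 193 mm) begins 47 mm behind the grasp point.
Start: joints at [16.507, 20.546, 0.682, 0, -70.136, -16.507], TCP at [0.675, -0, 0.227] pointing down, gripper open.
Joint ranges: [-176.03, 176.03], [-82.01, 121.73], [-58.28, 71.71], [-173.87, 95.51], [-174.79, -0.11], [-173.66, 173.66]. Speed limits (degrees/s): [136.94, 136.94, 172.46, 180, 180, 180].

### API

Orientations are given as a 3x3 rotation matrix whose columns are the frame's x, y, z axes.
In Python, from rig import robot gives the robot as it stands. Calls block until the motion is done:
- robot.goto(position, orientation): joint-space move of the TCP to a pose.
- robot.servo_line(position, ori=None, speed=0.15): straight line of the TCP; ori=None keeps the orientation; speed is the mean speed in m/s.
- robot.movej(angles): joint-space move.
- robot.move_gripper(opening): opening from 0.0 (shut) to 1.0 (fully open); the grip force is fixed at half the most; returns when the fingers have stopped.
- robot.dwell(seconds).
- robot.ik(position, orientation): joint angles nearest the present ones, or None.
- robot.grab_frame(name): name is "scene" or "side" or "wrist"; returns (picture, depth): 480x640x3 uint8, red, green, blue; 480x640 float32, m along the optical axis (not along the pixel's ray), 0 where there is no reading.
- robot.camera_info(name): a dict with "vfov" (degrees; the focal length in pixels is half the picture's height over the tangent of half this angle, whatever the lens; pixels are square), "cx", "cy" (the principal point, pixels), "k1" (the pictures are not rectified: a ray, as slopes to the right and down, at radius r is drawn at 1 + k1 r^2 times it, then the intrinsics apply), "view" (4x4, takes a point from world to camera coordinates); the wrist camera has in their place "T_tool_cam" (4x4, takes a point from camera to tool coordinates, whose origin is the TCP and whose axes are the flange's). Camera axes: x right, y down, z forward; pixel columns grow to the right and rows downward; lengths in m; the calibration is good to about 2 mm. A picture is of the moment at which its call begins: read the wrist's pose just before it. camera_info takes no time and is no camera call.
A pose or a line that the arm cannot do raises robot.Unreachable and nothing moves.
- robot.job_done(): hands the job in, once; it reports no verdict.
Readings, each from a call of its own:
- robot.read_t(): time.
- robot.read_qpos(): joint angles.
- robot.read_qvel(): joint speeds.
- robot.read_effort(): joint torques, N m.
- robot.read_position(): TCP position.
- robot.read_tcp_rot(): TCP orientation.
- robot.read_force(): force on the tool from outside, world axes, zero at the start.
- robot.read_ft_torque(): the same for the moment, N m.
- robot.read_grip_width(): opening from 0.0 (shut) to 1.0 (fully open).
Only numpy, scipy, OpenCV 4.12 (cv2) and the standard library are available. Lean on these libraries where they do the work, as an engineer would, in place of code of your own. Each camera call takes 0.05 s, during which the arm holds its last target. There are 200 camera calls.

### The job

The steel setup blocks in the foam case have picked up magnetism. Switch the demagnetiser on at its black main switch (a quarter turn clockwise), take every block out of its cutout, free edge first, lay them all flat on the demagnetiser's steel plate with the painted faces up and press the red start button; then turn every block over so that all lie flat on the plate with the painted faces down and press the button again. Leave them lying there, switch the machine off again, and do not disturb the other things on the bench.

Things in the scene. Friction and masses are not known exactly. Their poses are not given: they have to be found in the camera images.
- block_red: steel setup block, a closed box section 80 x 40 x 30 mm (its x, y, z), 0.32 kg, with one large (80 x 40) face painted red and the one behind it bare steel. Origin at the block's centre; +z points out of the red face. May be absent. In the case it lies red face up in one of three pockets, its x axis along the case's x axis.
- block_yellow: steel setup block, a closed box section 80 x 40 x 30 mm (its x, y, z), 0.32 kg, with one large (80 x 40) face painted yellow and the one behind it bare steel. Origin at the block's centre; +z points out of the yellow face. May be absent. In the case it lies yellow face up in one of three pockets, its x axis along the case's x axis.
- block_blue: steel setup block, a closed box section 80 x 40 x 30 mm (its x, y, z), 0.32 kg, with one large (80 x 40) face painted blue and the one behind it bare steel. Origin at the block's centre; +z points out of the blue face. May be absent. In the case it lies blue face up in one of three pockets, its x axis along the case's x axis.
- case: black and grey foam case insert, 168 (x, -73 to 95) x 300 (y) mm, fixed to the bench. Origin under its middle at bench height, z up. Three block pockets at y = +78, 0, -78 mm, long side along x, floor (grey foam) 26 mm above the bench. A block in its pocket has its centre at x = 1, 41 mm above the bench. One end (-x) is held under a foam lip, the other (+x) is open for the fingers.
- pocket_mid (a point): middle of the floor of the middle pocket. Side walls (top 59 mm above the bench) fit a block with 1.75 mm to spare on each side, only from the end wall (x = -42 in the case's frame) to x = -9. Past that, to +x, a gap 38 mm wide on either side of each block takes a finger; its floor is 14 mm above the bench. Foam here is stiff: treat it as rigid.
- lip (a point): lower edge of the foam lip, at x = -29.5 in the case's frame, 59 mm above the bench (its top 73 mm); lip and end wall reach back to x = -73 over the full width. The last 10 mm of each block's -x end lie under it, 3 mm below, so a block cannot be lifted straight up: raise its +x edge, then draw it out towards +x.
- ridge (a point): top of the foam ridge beyond the +x end of the middle block: x = 43.5 to 53.5 in the case's frame, 34 mm wide, 12 mm above the pocket floor (each pocket has one), so a block cannot be slid out level: raise that edge over it. Foam borders: at x = 77 to 95, 26 mm high; at y = 136 to 150 and -150 to -136, 40 mm high
- demag: flat-plate demagnetiser, a green housing 160 (x) x 345 (y, -209 to 136) x 36 mm fixed to the bench. Origin under the middle of its steel plate at bench height, z up. The bright steel plate, 140 (x) x 260 (y) mm, stands 9 mm above it; dark lines at y = +39 and -39 mm part it into three lanes. Beyond the plate's -y end are the red start button and the black main switch.
- plate (a point): middle of the top face of the demagnetiser's steel plate, 45 mm above the bench
- start_top (a point): middle of the top of the red start button, 28 mm across; pressed straight down, springs back by itself
- start (a joint): travel of the start button: 0 up, 0.006 m fully down (takes 5 N); it counts as pressed beyond 0.004
- main_grip (a point): on the axis of the black main switch, a rotary knob on a yellow foot, at the height to grip it: 31 mm above the knob's foot, 7 mm below its top. Its grip is a bar 34 x 14 mm, 30 mm tall, which lies along the demagnetiser's x axis when off and along its y axis when on
- main (a joint): angle of the main switch: near 0 off, grows clockwise seen from above to 1.57 rad, fully on; stays where it is left, turns easily. Counts as on beyond 1.3, as off below 0.2
- cup: bystander: blue plastic cup, 95 mm tall, not to be disturbed; origin under its middle
- spray: bystander: blue spray can, 150 mm tall, not to be disturbed; origin under its middle
- tape: bystander: yellow roll of tape lying flat, 90 mm across, not to be disturbed; origin under its middle
- wrench: bystander: steel wrench, not to be disturbed; origin under its middle
- driver: bystander: screwdriver with orange handle, not to be disturbed; origin under its middle
- glue: bystander: white glue bottle, 90 mm tall, not to be disturbed; origin under its middle
Not all that is in view belongs to the job. What is shaped like the block_yellow but purple is not meant.

How it is judged:
By the outcome, as a careful person would: the job done as asked, in the order asked, and still so for the second after the job is handed in, with the robot touching nothing.
Of block_red, block_yellow, block_blue only 2 to 3 are there at a start; the rules pass over those that are not, and their reading is None.
At some moment in a run one of block_red, block_yellow, block_blue may be knocked a few centimetres aside while the robot is not near it.
Once in a run the grip may slacken for a moment while it holds something.
It also fails if it takes over 210 s, if anything falls off the work surface, if the arm or the gripper's body presses on something with over 40 N, if the wrist force passes 120 N, or if a joint passes its speed limit or range.

## Working session

There is one attempt and no reset: what is moved stays moved. The work goes in short steps, each a Python script; the robot and the scene stay as the last script left them, time stands still between calls to the robot, and variables do not carry over. Pictures are saved under pics/ and viewed, about 12 in all and at most 16, crops included, and the job is handed in when it is done.

```bash
ls; mkdir -p pics; python3 - <<'E'
from rig import robot
import cv2, numpy as np
for n in ("scene","side","wrist"):
    im,d=robot.grab_frame(n); cv2.imwrite(f"pics/a_{n}.png",im[:,:,::-1]); np.savez(f"a_{n}.npz",im=im,d=d)
    c=robot.camera_info(n); print(n,{k:(np.round(v,4).tolist() if hasattr(v,'shape') else v) for k,v in c.items()}, (d>0).mean())
print(robot.read_t(),robot.read_tcp_rot())
E
```

```text
pics
scene {'vfov': 52.625152532750604, 'cx': 321.04901682691246, 'cy': 239.2974186677213, 'k1': 0.01590503153801694, 'view': [[0.4812, 0.8766, 0.0065, -0.2424], [0.7597, -0.4133, -0.502, -0.3589], [-0.4374, 0.2465, -0.8648, 1.531], [0.0, 0.0, 0.0, 1.0]]} 0.9960319010416666
side {'vfov': 42.2167949848182, 'cx': 317.8931490927487, 'cy': 230.9288571528728, 'k1': 0.007406396040978954, 'view': [[0.9822, -0.1877, 0.0043, -0.4983], [-0.1386, -0.7406, -0.6575, 0.127], [0.1266, 0.6452, -0.7534, 1.4145], [0.0, 0.0, 0.0, 1.0]]} 0.9962109375
wrist {'vfov': 60.95641896963919, 'cx': 315.6173330625801, 'cy': 238.15166521300233, 'k1': -0.040110513746869206, 'T_tool_cam': [[-0.001, -0.9513, -0.3084, 0.0834], [1.0, -0.0009, -0.0002, 0.0002], [-0.0001, -0.3084, 0.9513, -0.1582], [0.0, 0.0, 0.0, 1.0]]} 0.995947265625
0.15 [[-6.97136307e-05 -9.99999237e-01 -1.23331846e-03]
 [-9.99999988e-01  6.98850229e-05 -1.38925777e-04]
 [ 1.39011861e-04  1.23330876e-03 -9.99999230e-01]]
```

View pics/a_scene.png

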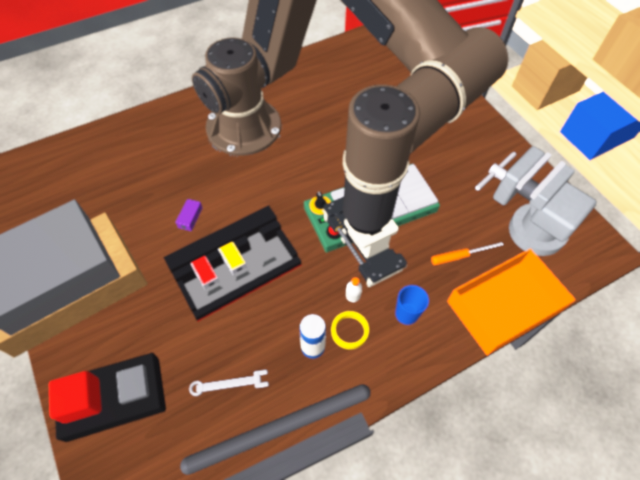

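View pics/a_side.png

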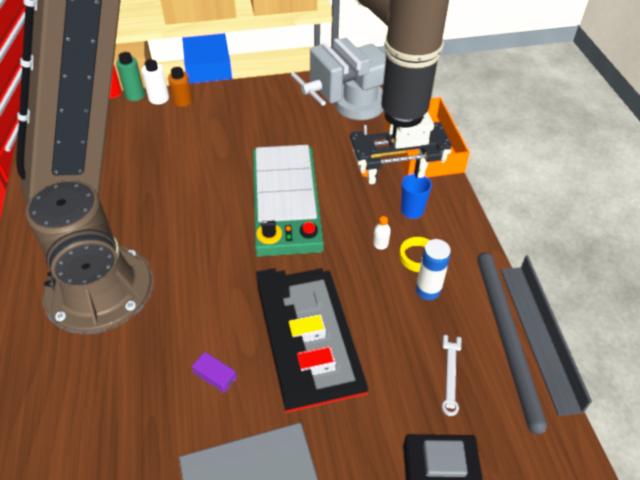

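Two blocks are present: red (side ≈ 316,358) and yellow (side ≈ 307,326). The +y pocket (302,298) is empty and there is no blue block. The demagnetiser is at side ≈ (287,200), with its knob at (269,231) and its button at (309,229). The purple decoy is at (214,372).

```bash
cat > h.py <<'E'
from rig import robot
import cv2, numpy as np
def rays(c,uv):
    f=240/np.tan(np.radians(c["vfov"]/2)); uv=np.asarray(uv,float).reshape(-1,2)
    p=(uv-[c["cx"],c["cy"]])/f; s=p.copy()
    for _ in range(8): s=p/(1+c["k1"]*(s**2).sum(1,keepdims=True))
    return np.c_[s,np.ones(len(s))]
def campose(name,c=None,Tt=None):
    c=c or robot.camera_info(name)
    if name!="wrist": return np.linalg.inv(c["view"])
    return Tt@c["T_tool_cam"]
def tool():
    T=np.eye(4);T[:3,:3]=robot.read_tcp_rot();T[:3,3]=robot.read_position();return T
def snap(name):
    Tt=tool(); im,d=robot.grab_frame(name); c=robot.camera_info(name); return im,d,c,campose(name,c,Tt)
def cloud(d,c,W):
    v,u=np.mgrid[:480,:640]; r=rays(c,np.c_[u.ravel(),v.ravel()])*d.reshape(-1,1)
    P=r@W[:3,:3].T+W[:3,3]; P[d.ravel()<=0]=np.nan; return P.reshape(480,640,3)
def onplane(c,W,uv,z):
    r=rays(c,uv)@W[:3,:3].T; o=W[:3,3]; return o+r*((z-o[2])/r[:,2])[:,None]
def hue(im,lo,hi,s=120,v=60): return cv2.inRange(cv2.cvtColor(im,cv2.COLOR_RGB2HSV),(lo,s,v),(hi,255,255))
def rect(xy):
    (c,s,a)=cv2.minAreaRect(np.asarray(xy,np.float32)*1000); return np.round(c,1),np.round(s,1),round(a,2)
E
python3 - <<'E'
from h import *
for n in ("side","scene"):
    z=np.load(f"a_{n}.npz"); c=robot.camera_info(n); P=cloud(z["d"],c,campose(n,c)); im=z["im"]
    b=P[(P[...,2]<.02)&(P[...,0]>.3)&(P[...,0]<.9)&(abs(P[...,1])<.5)]; print(n,"bench z",np.median(b[:,2]))
    H=cv2.cvtColor(im,cv2.COLOR_RGB2HSV)
    for nm,m in dict(red=(hue(im,0,5)|hue(im,175,180)),yel=hue(im,24,34),green=hue(im,60,90,80)).items():
        k,l,st,ce=cv2.connectedComponentsWithStats(m)
        for i in range(1,k):
            if st[i,4]<25: continue
            Q=P[l==i]; Q=Q[~np.isnan(Q[:,0])]
            md=np.median(Q,0)
            if .3<md[0]<.95 and abs(md[1])<.6 and md[2]<.3: print(nm,st[i,4],ce[i].round(),md.round(3),rect(Q[:,:2]))
    # case lip & plate
    dark=(H[...,2]<70)
    m=dark&(P[...,2]>.064)&(P[...,2]<.085)&(P[...,0]>.3)&(P[...,0]<.75)&(P[...,1]<-.02)&(P[...,1]>-.6)
    m=cv2.morphologyEx(m.astype(np.uint8),cv2.MORPH_OPEN,np.ones((3,3)));Q=P[m>0];print("lip",len(Q),np.median(Q,0) if len(Q) else 0,rect(Q[:,:2]) if len(Q) else 0)
    m=(H[...,1]<60)&(P[...,2]>.035)&(P[...,2]<.055)&(P[...,0]>.3)&(P[...,0]<.75)&(P[...,1]>-.2)
    m=cv2.morphologyEx(m.astype(np.uint8),cv2.MORPH_OPEN,np.ones((3,3)))
    k,l,st,ce=cv2.connectedComponentsWithStats(m);i=1+st[1:,4].argmax();Q=P[l==i];print("plate",len(Q),np.median(Q,0),rect(Q[:,:2]))
E
```

```text
side bench z -0.0005039682788798849
red 137 [308. 228.] [0.492 0.041 0.055] (array([493.6,  42.5]), array([33., 29.]), 2.24)
red 565 [314. 357.] [ 0.441 -0.3    0.056] (array([ 442.2, -304.4]), array([70.6, 50.8]), 1.12)
red 298 [326. 402.] [ 0.452 -0.372  0.005] (array([ 454.4, -372.6]), array([169.3,   7.2]), 3.97)
yel 222 [269. 236.] [0.397 0.042 0.041] (array([399.3,  51.4]), array([61.5, 56.5]), 2.16)
yel 448 [411. 252.] [ 0.718 -0.03   0.016] (array([715.8, -59.8]), array([162.4,  59.1]), 61.45)
yel 508 [305. 325.] [ 0.437 -0.223  0.056] (array([ 437.8, -226.9]), array([70.7, 53.7]), 1.42)
green 1547 [295. 234.] [0.462 0.023 0.034] (array([458., 180.]), array([345.4, 157.7]), 84.25)
green 217 [255. 192.] [0.384 0.198 0.035] (array([385.4, 206. ]), array([306.9,  15.5]), 86.23)
lip 2746 [ 0.38271585 -0.24525159  0.07258544] (array([ 382.8, -226.8]), array([ 44.2, 302.4]), 3.04)
plate 4057 [0.46062401 0.2088079  0.04441554] (array([462.8, 224. ]), array([271.3, 142.1]), 84.2)
scene bench z -0.0006518587947896837
red 64 [332. 231.] [0.502 0.033 0.052] (array([555.2,   6.6]), array
[... 195 characters left out ...]
([  5.9, 294.6]), 2.38)
yel 105 [314. 208.] [0.405 0.034 0.039] (array([398.6,  36. ]), array([26.3, 62.7]), 89.72)
yel 354 [232. 254.] [ 0.438 -0.224  0.055] (array([ 438.7, -222.4]), array([71.7, 37.2]), 2.82)
yel 556 [350. 329.] [ 0.742 -0.052  0.019] (array([738.7, -50.7]), array([88.9, 96.8]), 83.94)
green 563 [322. 230.] [0.473 0.02  0.033] (array([492.4,  24. ]), array([ 68.8, 243.2]), 75.62)
green 298 [416. 214.] [0.549 0.275 0.031] (array([546.8, 274. ]), array([136.1,  12.6]), 84.64)
lip 1767 [ 0.38816472 -0.23470326  0.07165267] (array([ 385.8, -227.1]), array([ 48.3, 296.6]), 2.43)
plate 1218 [0.50066832 0.30130774 0.0429431 ] (array([501.7, 309.1]), array([104.8, 186.9]), 45.37)
```

View pics/a_wrist.png

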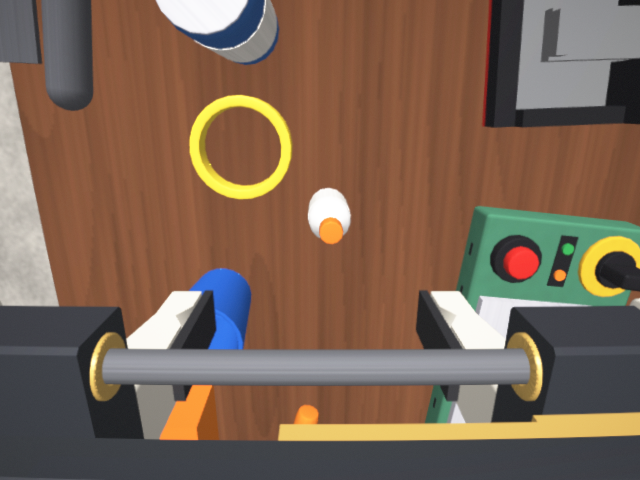

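Pose estimates: the case is at about (0.434, -0.224) with yaw about 3°, and the demagnetiser is at about (0.462, 0.217) with yaw about -5.8°. Next I check which tilts are reachable for turning the blocks, before choosing how to do it.

```bash
cat >> h.py <<'E'
def Rz(a): a=np.radians(a);c,s=np.cos(a),np.sin(a);return np.array([[c,-s,0],[s,c,0],[0,0,1.]])
def rotv(ax,deg): return cv2.Rodrigues(np.asarray(ax,float)*np.radians(deg))[0]
def down(yawj):
    "tool down, jaw axis (tool y) at world angle yawj deg"
    y=Rz(yawj)[:,0]; z=np.array([0,0,-1.]); return np.c_[np.cross(y,z),y,z]
def tcp(grasp,R,back=.019): return np.asarray(grasp)+R[:,2]*back
E
python3 - <<'E'
from h import *
psi=-5.8; O=np.array([.462,.217,0])
def test(jaw,flip,loc,tilts):
    out=[]
    R0=down(jaw+180*flip); ax=Rz(jaw)[:,0]
    for t in tilts:
        R=rotv(ax,t)@R0; q=robot.ik(tcp(loc,R),R); out.append(None if q is None else [int(round(v)) for v in q])
    return out
T=[-60,-45,-30,0,30,45,60]
for nm,jaw in (("A ends, jaw x",psi),("B jaw y",psi+90)):
  for y in (-.06,.087):
    loc=O+Rz(psi)@[0,y,.075]
    for fl in (0,1):
        print(nm,y,fl,"toolx",down(jaw+180*fl)[:,0].round(1)); 
        for t,q in zip(T,test(jaw,fl,loc,T)): print("  ",t,q)
for nm,p,j in (("knob",(.399,.045,.08),84.2),("knob-",(.399,.045,.08),-95.8),("knob on",(.399,.045,.08),-5.8),("knob on-",(.399,.045,.08),174.2),("caseY",(.44,-.22,.04),93),("case-",(.44,-.22,.04),-87),("caseR",(.44,-.302,.04),93),("caseR-",(.44,-.302,.04),-87)):
    R=down(j);q=robot.ik(p,R); print(nm,q if q is None else np.round(q))
E
```

```text
A ends, jaw x -0.06 0 toolx [0.1 1.  0. ]
   -60 [59, 41, -25, 22, -82, 100]
   -45 [57, 33, -28, 20, -71, 103]
   -30 [54, 25, -32, 17, -60, 108]
   0 [42, 13, -36, 0, -41, 132]
   30 None
   45 [1, 20, -24, -57, -57, -149]
   60 [-10, 29, -22, -67, -70, -132]
A ends, jaw x -0.06 1 toolx [-0.1 -1.  -0. ]
   -60 [59, 41, -25, 22, -82, -80]
   -45 [57, 33, -28, 20, -71, -77]
   -30 [54, 25, -32, 17, -60, -72]
   0 [42, 13, -36, 0, -41, -48]
   30 [17, 14, -27, -41, -45, 6]
   45 [1, 20, -24, -57, -57, 31]
   60 [-10, 29, -22, -67, -70, 48]
A ends, jaw x 0.087 0 toolx [0.1 1.  0. ]
   -60 [64, 49, -5, 17, -94, 102]
   -45 [63, 40, -10, 15, -82, 104]
   -30 [60, 32, -16, 12, -70, 107]
   0 [53, 20, -26, 0, -44, 121]
   30 [34, 16, -24, -40, -37, 170]
   45 [18, 20, -22, -62, -47, -159]
   60 [5, 28, -22, -77, -61, -136]
A ends, jaw x 0.087 1 toolx [-0.1 -1.  -0. ]
   -60 [64, 49, -5, 17, -94, -78]
   -45 [63, 40, -10, 15, -82, -76]
   -30 [60, 32, -16, 12, -70, -73]
   0 [53, 20, -26, 0, -44, -59]
   30 [34, 16, -24, -40, -37, -10]
   45 [18, 20, -22, -62, -47, 21]
   60 [5, 28, -22, -7
[... 460 characters left out ...]
  0. ]
   -60 None
   -45 None
   -30 None
   0 [53, 20, -26, 0, -44, -149]
   30 [38, 34, 1, -21, -80, -126]
   45 [34, 42, 11, -27, -96, -123]
   60 [30, 51, 20, -33, -110, -123]
B jaw y 0.087 1 toolx [ 1.  -0.1  0. ]
   -60 None
   -45 None
   -30 None
   0 [53, 20, -26, 0, -44, 31]
   30 [38, 34, 1, -21, -80, 54]
   45 [34, 42, 11, -27, -96, 57]
   60 [30, 51, 20, -33, -110, 57]
knob [  35.    4.  -44.   -0.  -43. -131.]
knob- [ 35.   4. -44.   0. -43.  49.]
knob on [ 35.   4. -44.   0. -43. 139.]
knob on- [ 35.   4. -44.   0. -43. -41.]
caseY [ -4.  16. -35.   0. -39. -83.]
case- [ -4.  16. -35.   0. -39.  97.]
caseR [-13.  19. -30.   0. -41. -74.]
caseR- [-13.  19. -30.   0. -41. 106.]
```

Turning by gripping the block ends works over ±60°, with the tool's x axis towards -y. Now a close look at the controls.

```bash
python3 - <<'E'
from h import *
R=down(-95.8)   # tool x?
print(R[:,0].round(2))
# camera sits 83mm along tool x and looks back; put TCP so that view centres controls
ctr=np.array([.445,.043,0]); 
robot.goto(ctr+[0,0,.20],R)
im,d,c,W=snap("wrist"); np.savez("b.npz",im=im,d=d,W=W); cv2.imwrite("pics/b.png",im[:,:,::-1])
P=cloud(d,c,W)
for nm,m in dict(red=(hue(im,0,5)|hue(im,175,180)),yel=hue(im,20,34)).items():
    k,l,st,ce=cv2.connectedComponentsWithStats(m)
    for i in range(1,k):
        if st[i,4]<300: continue
        Q=P[l==i];Q=Q[~np.isnan(Q[:,0])]; md=np.median(Q,0); print(nm,st[i,4],ce[i].round(),md.round(4),rect(Q[:,:2]))
        if md[2]>.03:
            cn=max(cv2.findContours((l==i).astype(np.uint8),0,2)[0],key=cv2.contourArea); (cc,r)=cv2.minEnclosingCircle(cn); print("  circ",cc,r,onplane(c,W,[cc],md[2]).round(4))
g=(P[...,2]>.06)&(P[...,2]<.1)&(np.linalg.norm(P[...,:2]-[.4,.045],axis=2)<.05)
k,l,st,ce=cv2.connectedComponentsWithStats(g.astype(np.uint8));i=1+st[1:,4].argmax();Q=P[l==i];zt=np.percentile(Q[:,2],90);Q=Q[Q[:,2]>zt-.004];print("knobtop",len(Q),zt,rect(Q[:,:2]),Q.mean(0))
print(robot.read_t())
E
```

```text
[ 0.99 -0.1   0.  ]
red 441 [445. 193.] [ 0.4453 -0.0717  0.004 ] (array([438.4, -71.6]), array([166.6,   2.3]), 2.63)
red 1195 [305. 158.] [0.4941 0.0466 0.0579] (array([493.1,  47.1]), array([28.6, 28.5]), 83.75)
  circ (305.54876708984375, 158.3292694091797) 19.786027908325195 [[0.494  0.0464 0.0579]]
yel 418 [637. 209.] [ 0.4264 -0.2065  0.0564] (array([ 437. , -203.7]), array([69.7, 10. ]), 7.46)
  circ (635.5, 198.5) 43.64067840576172 [[ 0.4383 -0.2045  0.0564]]
yel 2200 [307. 264.] [0.4084 0.053  0.0421] (array([400. ,  56.4]), array([59.3, 59.1]), 31.01)
  circ (306.701171875, 268.4881591796875) 35.30263900756836 [[0.4015 0.0562 0.0421]]
yel 1053 [103. 367.] [0.4809 0.0875 0.2843] (array([478.1,  88.1]), array([ 2.7, 16.9]), 82.3)
  circ (106.5, 366.5) 34.12487030029297 [[0.4807 0.0861 0.2843]]
yel 777 [530. 367.] [ 0.4715 -0.0057  0.2847] (array([468.9,  -6. ]), array([ 3.2, 15.7]), 84.41)
  circ (524.0, 366.5) 34.687992095947266 [[ 0.4716 -0.0039  0.2847]]
yel 5995 [472. 429.] [0.4648 0.0089 0.2942] (array([458.3,  11.8]), array([76.2, 19.9]), 82.19)
  circ (459.0, 426.0) 180.46893310546875 [[0.4663 0.0132 0.2942]]
knobtop 745 0.08080845509749635 (array([400.4,  56.6]), array([13.9, 33.6]), 82.26) [0.40108506 0.05640025 0.07976782]
1.3167
```

View pics/b.png

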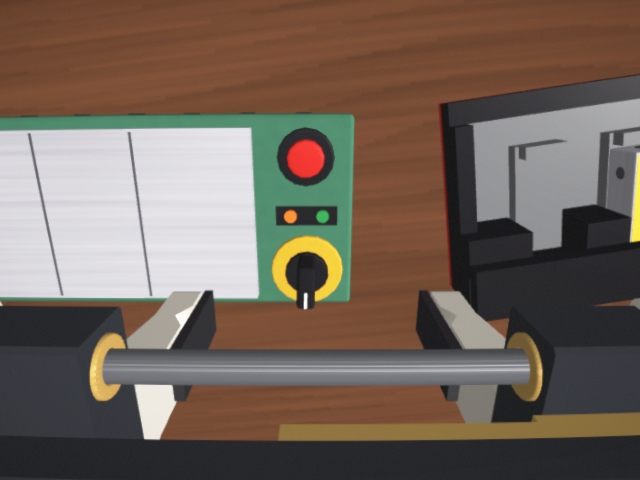

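The knob is at (0.400, 0.056) with its top at 0.0805 and the bar at about -7.7°. The button is at (0.494, 0.0465) with its top at 0.058. Sizes match (34×14 and 28 mm). I'll turn the switch on, then look at the case.

```bash
cat >> h.py <<'E'
KN=np.array([.4004,.0564,.073]); BT=np.array([.494,.0465,.058])
def turn(a0,a1,n=3):
    R=down(a0); p=tcp(KN,R)
    robot.move_gripper(.45); robot.goto(p+[0,0,.06],R); robot.servo_line(p); robot.move_gripper(0.)
    print("knob grip mm",88*robot.read_grip_width())
    for a in np.linspace(a0,a1,n+1)[1:]: robot.goto(p,down(a))
    print("F",robot.read_force().round(1)); robot.move_gripper(.45); robot.servo_line(p+[0,0,.09])
E
python3 - <<'E'
from h import *
turn(-97.7,-184.5)
im,d,c,W=snap("side"); P=cloud(d,c,W)
C0=np.array([.434,-.224]); R=down(93); print(R[:,0].round(2)); 
# look at the case: camera on tool+x side
v=np.r_[C0,0]+Rz(3)@[.02,-.04,0]
robot.goto(v+[0,0,.26],down(-87))
im,d,c,W=snap("wrist"); np.savez("c.npz",im=im,d=d,W=W); cv2.imwrite("pics/c.png",im[:,:,::-1]); P=cloud(d,c,W)
for nm,m in dict(red=(hue(im,0,5)|hue(im,175,180)),yel=hue(im,20,34)).items():
    k,l,st,ce=cv2.connectedComponentsWithStats(m)
    for i in range(1,k):
        if st[i,4]<300: continue
        Q=P[l==i];Q=Q[(abs(Q[:,2]-.056)<.004)]
        if len(Q)>200: print(nm,st[i,4],ce[i].round(),np.median(Q,0).round(4),rect(Q[:,:2]))
print(robot.read_t())
E
```

```text
knob grip mm 14.0970761255828
F [-0.7 -6.4  7.1]
[-1.   -0.05 -0.  ]
red 2825 [356. 218.] [ 0.4442 -0.2997  0.0564] (array([ 442.9, -299.7]), array([69.2, 35.1]), 3.12)
yel 2739 [271. 219.] [ 0.4396 -0.2219  0.0564] (array([ 438.4, -222.1]), array([68.4, 35.1]), 2.77)
9.1417
```

View pics/c.png

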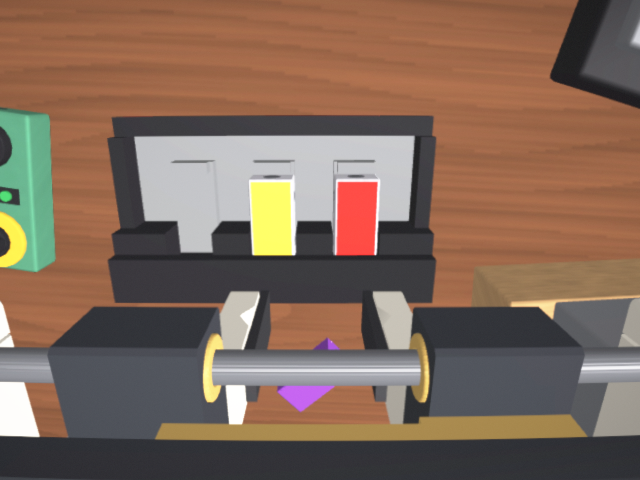

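The yellow and red blocks lie as expected at wrist (271,219) and (356,218), so the case origin is about (0.434, -0.222) with yaw 3°. I check the extraction path for reach, then lift yellow.

```bash
cat >> h.py <<'E'
CO=np.array([.4341,-.2223,0]); CY=3.0
def cw(p): return CO+Rz(CY)@np.asarray(p,float)
# extraction path: (tilt, block bottom -x corner x, z) in the case frame
def blockpose(py,th,bx,bz,gx,gz,t0,back=.019):
    "TCP pose when block (held at gx,gz from its centre, tool tilt t0 at grasp) is tilted th with its lower -x edge at bx,bz"
    Rb=rotv([0,1,0],-th); g=np.array([bx,py,bz])+Rb@[.040+gx,0,.015+gz]   # block half length 40
    R=Rz(CY)@rotv([0,1,0],t0-th)@Rz(-CY)@down(CY-90)
    return tcp(cw(g),R,back),R
PATH=[(0,-.039,.026),(4,-.0385,.0262),(8,-.037,.0263),(12,-.0345,.0265),(13,-.027,.027),(15,-.019,.029),(15,-.010,.034),(15,-.006,.060)]
E
python3 - <<'E'
from h import *
for t0 in (0,8,15):
  for py in (0,-.078):
    ok=[]
    for th,bx,bz in PATH:
        p,R=blockpose(py,th,bx,bz,.010,0,t0); q=robot.ik(p,R); ok.append(None if q is None else [int(round(v)) for v in q])
    print(t0,py,[o if o is None else o[4] for o in ok],ok[0])
E
```

```text
0 0 [-37, -32, -28, -24, -23, -22, -23, -27] [-4, 18, -36, 0, -37, 97]
0 -0.078 [-39, -35, -32, -29, -28, -27, -28, -31] [-13, 21, -30, 0, -39, 106]
8 0 [-46, -42, -38, -33, -33, -31, -32, -36] [-3, 21, -31, 1, -46, 95]
8 -0.078 [-47, -44, -40, -36, -36, -34, -35, -39] [-11, 24, -26, 3, -47, 103]
15 0 [-54, -50, -46, -42, -41, -39, -41, -44] [-3, 25, -26, 2, -54, 94]
15 -0.078 [-55, -51, -47, -43, -43, -42, -43, -46] [-10, 27, -22, 4, -55, 101]
```

```bash
cat >> h.py <<'E'
DO=np.array([.462,.217,0]); DY=-5.8; T0=8
def dw(p): return DO+Rz(DY)@np.asarray(p,float)
def extract(py):
    gx,gz=.010,0.
    robot.move_gripper(.63)
    p,R=blockpose(py,*PATH[0],gx,gz,T0)
    a=p-R[:,2]*.07; robot.goto(a,R); robot.servo_line(p,speed=.12); f0=robot.read_force(); robot.move_gripper(0.)
    print("grip mm",88*robot.read_grip_width(),"at",robot.read_position().round(4),"F0",f0.round(1))
    for s in PATH[1:]:
        q,R=blockpose(py,*s,gx,gz,T0); robot.servo_line(q,R,speed=.04 if s[2]<.05 else .1); print(s[0],robot.read_force().round(1),round(88*robot.read_grip_width(),1))
    q,R=blockpose(py,0,.0,.125,gx,gz,T0); robot.servo_line(q,R,speed=.12)
    print("t",robot.read_t(),"mm",88*robot.read_grip_width())
E
python3 - <<'E'
from h import *
extract(0.)
im,d,c,W=snap("side"); np.savez("d.npz",im=im,d=d); cv2.imwrite("pics/d.png",cv2.resize(im[180:460,180:500,::-1],(800,700))[:600])
E
```

```text
grip mm 39.916209678656514 at [ 0.4431 -0.2224  0.0229] F0 [ 1.2 -0.3 -0.9]
4 [ 0.8 -3.9 -4.7] 39.9
8 [ 0.5  0.1 -4.1] 39.6
12 [ 0.1  0.4 -4.3] 40.0
13 [-0.4 -1.  -3.7] 40.0
15 [ 0.6 -1.  -3.5] 39.9
15 [-0.6  0.  -3.9] 40.5
15 [-0.  -0.1 -4.1] 40.2
t 14.4417 mm 39.7065287583221
```

View pics/d.png

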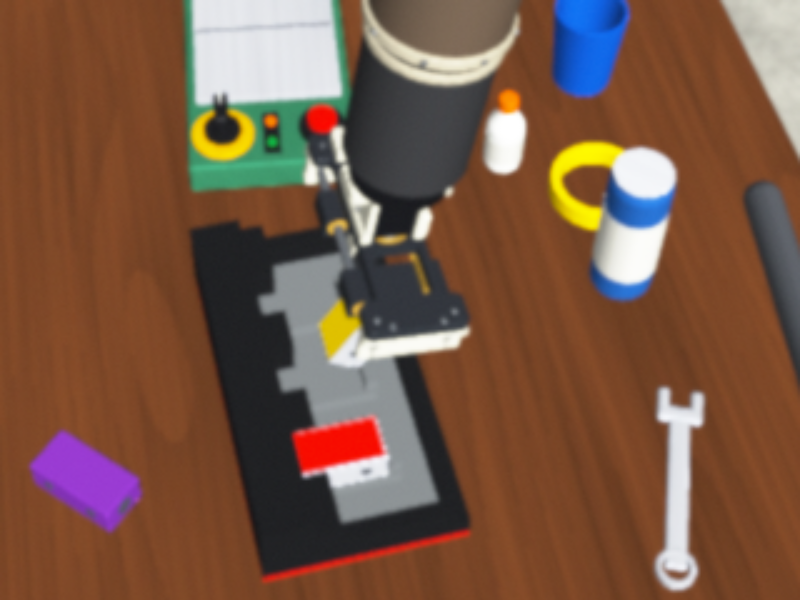

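Yellow is out. At crop ≈ (345,330) it may have pivoted in the grip, so I measure its attitude from depth.

```bash
cat >> h.py <<'E'
def face(name,m_fn,lo,hi):
    "median, unit normal (up) and rect of the coloured face inside the box lo..hi"
    im,d,c,W=snap(name); P=cloud(d,c,W); m=cv2.erode(m_fn(im),np.ones((3,3)))>0
    Q=P[m]; Q=Q[((Q>lo)&(Q<hi)).all(1)]
    if len(Q)<30: return im,None
    md=np.median(Q,0); Q=Q[np.linalg.norm(Q-md,axis=1)<.06]; 
    for _ in range(3):
        n=np.linalg.svd(Q-Q.mean(0),full_matrices=False)[2][2]; n*=np.sign(n[2]); e=abs((Q-Q.mean(0))@n); Q=Q[e<max(.002,np.percentile(e,50)*2.5)]
    return im,(len(Q),Q.mean(0).round(4),n.round(3),rect(Q[:,:2]))
YEL=lambda im:hue(im,20,34,120,50)
RED=lambda im:hue(im,0,6,120,50)|hue(im,174,180,120,50)
E
python3 - <<'E'
from h import *
p=robot.read_position(); print("tcp",p.round(4))
for n in ("side","scene","wrist"):
    im,f=face(n,YEL,p-[.08,.06,.03],p+[.08,.06,.09]); print(n,f)
cv2.imwrite("pics/e.png",im[:,:,::-1])
E
```

```text
tcp [ 0.48   -0.2195  0.1197]
side (103, array([ 0.4588, -0.2225,  0.1057]), array([-0.854, -0.017,  0.52 ]), (array([ 459.2, -221.2]), array([20.6, 30.6]), 10.57))
scene None
wrist (564, array([ 0.52  , -0.2228,  0.2028]), array([0.742, 0.053, 0.669]), (array([ 520.7, -226.2]), array([12.5, 80.4]), 2.62))
```

View pics/e.png

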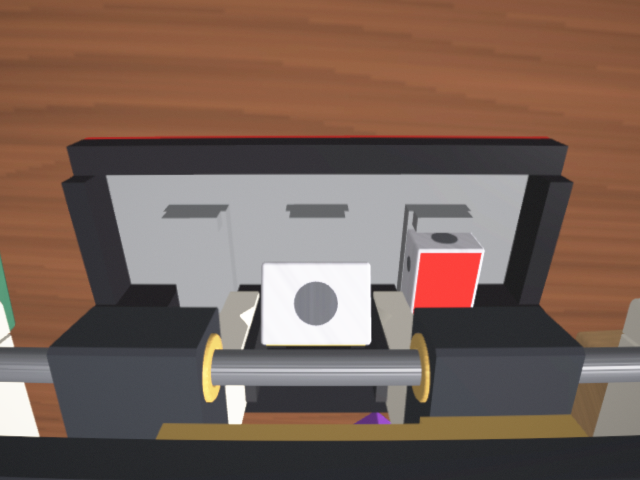

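The block has pivoted about 59° in the pads, with its -x end down; it is still held across its 40 mm width. I'll carry it over with the tool tilted 55°, touch its low edge to the plate and let it settle nearly flat.

```bash
cat >> h.py <<'E'
def RB(t): "jaw across plate y, tool x to +x, tilted t about the plate's y"; return Rz(DY)@rotv([0,1,0],t)@Rz(-DY)@down(DY-90)
def RA(t): "jaw along plate x, tool x to -y, tilted t about the plate's x"; return rotv(Rz(DY)[:,0],t)@down(DY+180)
E
python3 - <<'E'
from h import *
p=robot.read_position(); robot.servo_line(p+[0,0,.09],speed=.2)
R=RB(55)
g=[.005,.088,.15]; robot.goto(tcp(dw(g),R),R)
print("mm",88*robot.read_grip_width()); f0=robot.read_force()
p=robot.read_position()
im,f=face("side",YEL,p-[.09,.07,.05],p+[.09,.07,.09]); print(f)
im,f=face("scene",YEL,p-[.09,.07,.05],p+[.09,.07,.09]); print(f)
cv2.imwrite("pics/f.png",im[120:360,200:520,::-1].repeat(2,0).repeat(2,1))
print(f0.round(1),robot.read_t())
E
```

```text
mm 39.75141056762628
(182, array([0.4469, 0.3083, 0.1466]), array([-0.209,  0.124,  0.97 ]), (array([447.2, 307.5]), array([36.7, 69.1]), 85.45))
(83, array([0.4362, 0.3066, 0.1426]), array([-0.208,  0.049,  0.977]), (array([449.3, 304.6]), array([28.3, 68.3]), 82.84))
[ 0.3 -0.1 -3.7] 17.2583
```

View pics/f.png

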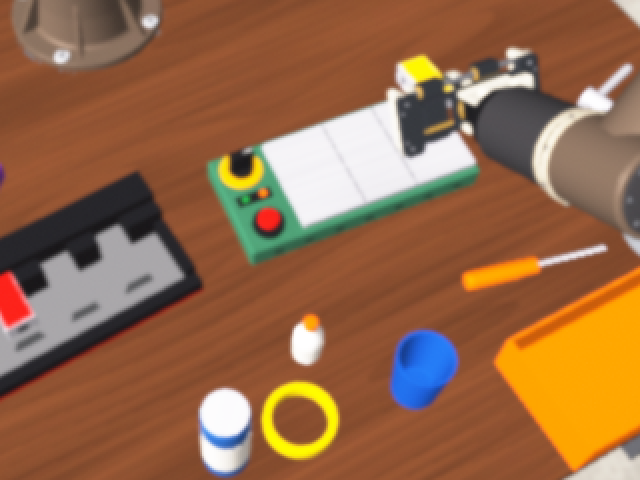

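Yellow is now level to 12° as computed and over the +y lane (crop 420,70). I lower it and release.

```bash
python3 - <<'E'
from h import *
R=RB(55)
for z,s in ((.076,.15),(.071,.03),(.068,.02),(.0655,.02),(.0645,.02)):
    robot.servo_line(tcp(dw([.005,.088,z]),R),speed=s); f=robot.read_force(); print(z,f.round(1))
    if abs(f[2]+3.7)>25: break
robot.move_gripper(.6)
p=robot.read_position(); robot.servo_line(p-R[:,2]*.07,speed=.15)
p=robot.read_position(); robot.servo_line(p+[0,0,.06],RB(8),speed=.2)
for n in ("side","scene"):
    im,f=face(n,YEL,dw([-.08,.03,.05]).clip(.3),dw([.09,.16,.1])+[.02,.02,0]) if 0 else face(n,YEL,[.36,.2,.04],[.58,.38,.1]); print(n,f)
    im,f=face(n,RED,[.36,-.4,.03],[.58,-.2,.1]); print(n,"red",f)
print(robot.read_t())
E
```

```text
0.076 [ 0.7 -0.3 -3.1]
0.071 [4.4 0.3 4.8]
0.068 [ 5.1  2.  21.7]
side (184, array([0.4491, 0.3088, 0.0746]), array([0.012, 0.06 , 0.998]), (array([449.1, 310.6]), array([37.2, 70.1]), 82.94))
side red (388, array([ 0.442 , -0.2997,  0.0559]), array([0.003, 0.045, 0.999]), (array([ 442.5, -298.9]), array([64.9, 34.6]), 4.58))
scene None
scene red (249, array([ 0.4409, -0.3013,  0.0553]), array([-0.002,  0.045,  0.999]), (array([ 442. , -300.3]), array([67.4, 31.9]), 3.21))
20.8
```

Yellow lies flat, painted face up (top at 0.075). Now red, gripped nearer its centre and higher so that it can be set down directly.

```bash
sed -i 's/gx,gz=.010,0\./gx,gz=.006,.007/; s/print(s\[0\],robot.*$/pass/' h.py
python3 - <<'E'
from h import *
extract(-.078)
p=robot.read_position()
for n in ("side","scene"): print(n,face(n,RED,p-[.09,.07,.03],p+[.09,.07,.09])[1])
robot.servo_line(p+[0,0,.05],speed=.2)
g=np.array([.006,-.078,.16]); R=RB(8); robot.goto(tcp(dw(g),R),R)
p=robot.read_position()
for n in ("side","scene"): print(n,face(n,RED,p-[.09,.06,.03],p+[.09,.07,.09])[1])
print("mm",88*robot.read_grip_width(),robot.read_force().round(1),robot.read_t())
E
```

```text
grip mm 39.99282402602478 at [ 0.4431 -0.3001  0.0299] F0 [0.8 0.8 1.1]
t 27.3 mm 40.0862556494843
side (123, array([ 0.4528, -0.2971,  0.1526]), array([0.011, 0.04 , 0.999]), (array([ 475.8, -295.1]), array([67.5, 32.5]), 4.61))
scene (78, array([ 0.5005, -0.2976,  0.1518]), array([0.026, 0.014, 1.   ]), (array([ 496.8, -297.5]), array([30.7, 29.9]), 3.13))
side (24, array([0.424 , 0.141 , 0.1667]), array([0.554, 0.095, 0.827]), (array([424.4, 139.3]), array([32.1,  6.9]), 82.78))
scene (59, array([0.473 , 0.1381, 0.1673]), array([0.074, 0.732, 0.677]), (array([469.5, 136.8]), array([29.9, 91.5]), 65.22))
mm 39.72288147061895 [ 0.4  0.8 -3. ] 29.5
```

```bash
python3 - <<'E'
from h import *
R=RB(8); 
for z,s in ((.075,.15),(.0695,.04),(.0678,.02)):
    robot.servo_line(tcp(dw([.006,-.078,z]),R),speed=s); f=robot.read_force(); print(z,f.round(1))
    if f[2]>12: break
robot.move_gripper(.6)
robot.servo_line(robot.read_position()-R[:,2]*.09,speed=.15)
robot.move_gripper(0.); robot.goto(BT+[0,0,.06],down(-95.8))   # clear view
v=dw([0,0,0]); robot.goto(v+[.0,0,.30],down(-95.8))
im,d,c,W=snap("wrist"); cv2.imwrite("pics/g.png",im[:,:,::-1]); P=cloud(d,c,W)
print(face("wrist",YEL,[.36,.2,.06],[.58,.38,.1])[1]); print(face("wrist",RED,[.36,.08,.06],[.58,.2,.1])[1]); print(robot.read_t())
E
```

```text
0.075 [-0.2  0.4 -1.9]
0.0695 [ 0.9 -0.1 -2.4]
0.0678 [-0.2  0.  -1.7]
(2455, array([0.4511, 0.3075, 0.0753]), array([0.001, 0.001, 1.   ]), (array([450. , 307.7]), array([33.5, 73.1]), 84.1))
(2593, array([0.4559, 0.1403, 0.0755]), array([ 0.   , -0.001,  1.   ]), (array([454.4, 140.5]), array([33.8, 73.1]), 84.08))
34.6
```

View pics/g.png

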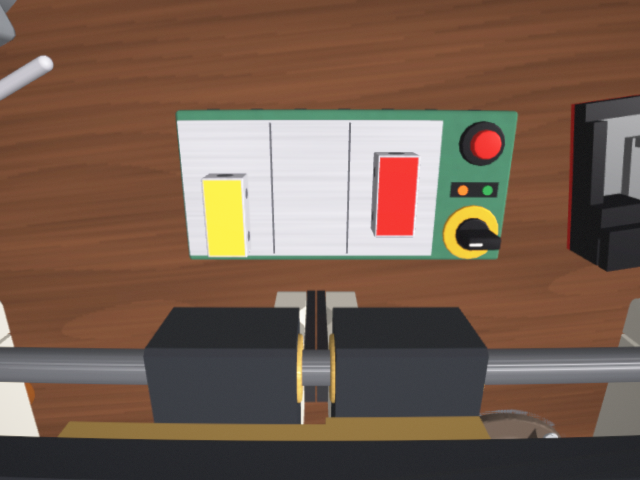

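Both blocks lie flat with painted faces up, at yellow (225,215) and red (397,195). The knob stands along y, so the machine is on. First button press.

```bash
cat >> h.py <<'E'
def press():
    robot.move_gripper(0.); R=down(-95.8); robot.goto(BT+[0,0,.03],R); f0=robot.read_force()[2]
    robot.servo_line(BT+[0,0,.003],speed=.1)
    for dz in np.arange(1,-9.1,-1):
        robot.servo_line(BT+[0,0,dz/1000],speed=.02); f=robot.read_force()[2]-f0; print(int(dz),round(f,1),end="; ")
        if f>12: break
    robot.dwell(.3); robot.servo_line(BT+[0,0,.09],speed=.15); print("t",robot.read_t())
E
python3 - <<'E'
from h import *
import cv2
press()
d=0
E
python3 - <<'E'
import numpy as np,cv2
from h import *
v=dw([0,0,0]); im=cv2.imread("pics/g.png")[:,:,::-1]
c=robot.camera_info("wrist")
Tt=np.eye(4);Tt[:3,:3]=down(-95.8);Tt[:3,3]=v+[0,0,.30]; W=Tt@c["T_tool_cam"]
H=cv2.cvtColor(im.copy(),cv2.COLOR_RGB2HSV); m=((H[...,1]<45)&(H[...,2]>150)).astype(np.uint8); m[:100]=0;m[280:]=0
k,l,st,ce=cv2.connectedComponentsWithStats(m); i=[j for j in range(1,k) if st[j,4]>1500]
uv=np.argwhere(np.isin(l,i))[:,::-1]; Q=onplane(c,W,uv,.045); Q=Q[(Q[:,0]>.37)&(Q[:,0]<.56)]; print(rect(Q[:,:2]))
E
```

```text
1 -0.9; 0 -0.1; -1 2.0; -2 2.4; -3 1.9; -4 2.4; -5 3.5; -6 6.2; -7 16.6; t 39.65
(array([455.1, 122.7]), array([465.7, 145.2]), 85.07)
```

The press registered, bottoming at -7 mm with 17 N. Next I turn red: grip its ends with the tool leaning 55°, roll it 90° onto its side at the free spot, then check.

```bash
cat >> h.py <<'E'
BK=.016
def roll(src,dst,t0=-55,t1=35):
    "src, dst: grasp points (demag frame, x y z). Roll +90 deg about plate x."
    R=RA(t0); p=tcp(dw(src),R,BK); robot.move_gripper(1.)
    robot.goto(p-R[:,2]*.08+[0,0,.03],R); robot.servo_line(p-R[:,2]*.06,speed=.15); robot.servo_line(p,speed=.08); f=robot.read_force(); robot.move_gripper(0.)
    w=88*robot.read_grip_width(); print("grip mm",round(w,1),f.round(1),robot.read_force().round(1))
    if not 77<w<83: return False
    robot.servo_line(p+[0,0,.09],speed=.12)
    R=RA(t1); q=tcp(dw(dst),R,BK)
    robot.goto(tcp(dw([(src[0]+dst[0])/2,(src[1]+dst[1])/2,.17]),RA((t0+t1)/2),BK),RA((t0+t1)/2)); robot.goto(q+[0,0,.07],R)
    print("held mm",round(88*robot.read_grip_width(),1)); f0=robot.read_force()[2]
    robot.servo_line(q+[0,0,.006],speed=.12)
    for dz in (.003,.0015,0,-.001):
        robot.servo_line(q+[0,0,dz],speed=.03); f=robot.read_force()[2]-f0
        if f>4: break
    print("down dz",dz,"f",round(f,1)); robot.move_gripper(1.); robot.servo_line(robot.read_position()-R[:,2]*.08,speed=.15); robot.servo_line(robot.read_position()+[0,0,.05],speed=.2)
    print("t",robot.read_t()); return True
E
python3 - <<'E'
from h import *
print(face("side",YEL,[.36,.2,.06],[.58,.38,.1])[1]); print(face("side",RED,[.36,.08,.065],[.58,.2,.1])[1])
for src,ts in (((0,-.075,.064),(-55,)),((0,-.03,.0675),(-10,35))):
    for t in ts: R=RA(t); print(t,robot.ik(tcp(dw(src),R,BK),R) is not None)
roll((0,-.075,.064),(0,-.03,.0675))
im,f=face("side",RED,[.36,.10,.04],[.58,.25,.1]); print(f); cv2.imwrite("pics/h.png",im[100:340,160:480,::-1].repeat(2,0).repeat(2,1))
E
```

```text
(181, array([0.4475, 0.3092, 0.0747]), array([0.013, 0.067, 0.998]), (array([447.2, 309.2]), array([35.3, 65.6]), 87.52))
(131, array([0.4434, 0.1403, 0.0744]), array([0.003, 0.092, 0.996]), (array([443.1, 141.3]), array([31.3, 44.7]), 84.18))
-55 True
-10 True
35 True
grip mm 80.1 [ 0.1  0.9 -0. ] [0.6 2.7 1. ]
held mm 80.2
down dz 0 f 10.4
t 50.25
(187, array([0.4578, 0.177 , 0.0633]), array([0.103, 0.987, 0.126]), (array([456.8, 177.4]), array([ 9.6, 67.6]), 84.62))
```

View pics/h.png

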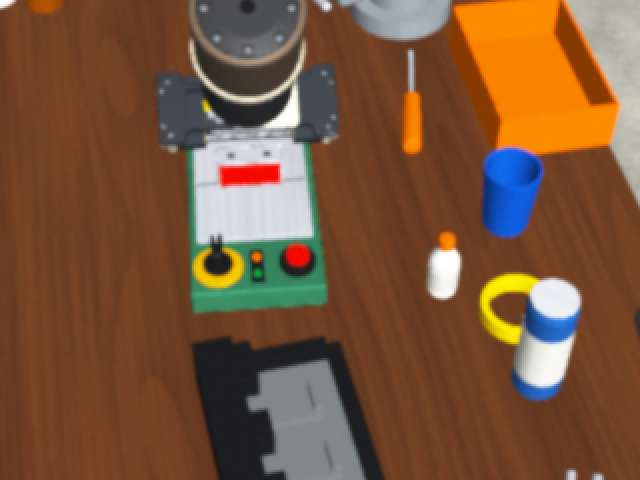

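Red stands on its side, painted face towards -y (crop 250,175), where expected. Second roll.

```bash
python3 - <<'E'
from h import *
if roll((-.001,-.0195,.066),(0,-.072,.0665)):
    im,d,c,W=snap("side"); P=cloud(d,c,W); H=cv2.cvtColor(im,cv2.COLOR_RGB2HSV)
    m=((P[...,2]>.067)&(P[...,2]<.085)&(P[...,0]>.37)&(P[...,0]<.56)&(P[...,1]>.09)&(P[...,1]<.2)); Q=P[m]; print("bare top",len(Q),np.median(Q,0).round(4),rect(Q[:,:2]),H[m].mean(0).round())
    print("yellow",face("side",YEL,[.36,.2,.06],[.58,.38,.1])[1]); print("red",face("side",RED,[.36,.08,.045],[.58,.25,.1])[1])
    cv2.imwrite("pics/i.png",im[100:340,160:480,::-1].repeat(2,0).repeat(2,1))
E
```

```text
grip mm 81.1 [-1.  -0.4 -0.1] [-0.   0.9  0. ]
held mm 80.7
down dz 0 f 6.9
t 58.925
bare top 458 [0.4539 0.142  0.074 ] (array([454. , 145.2]), array([48.1, 79.8]), 84.06) [110.   9. 231.]
yellow None
red None
```

View pics/i.png

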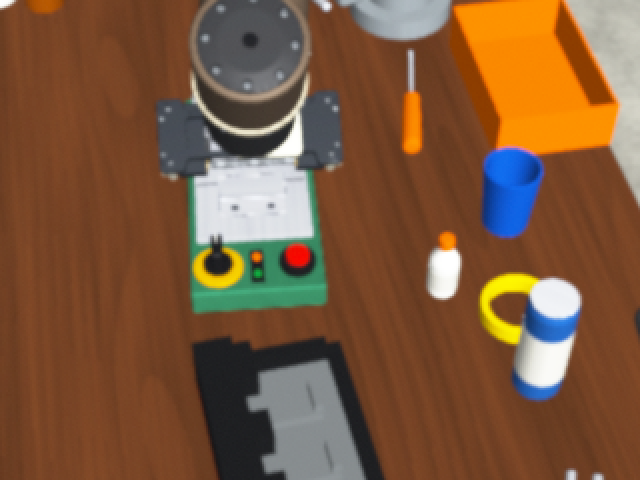

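Red now lies flat with its bare face up (crop 252,195). I re-measure yellow from above, then roll it.

```bash
python3 - <<'E'
from h import *
robot.goto(dw([0,.02,.30]),down(-95.8))
im,f=face("wrist",YEL,[.30,.05,.03],[.65,.45,.1]); print(f)
c,_,a=f[3]; c=np.r_[c/1000,0]; L=Rz(-DY)@(c-DO); print("demag frame",L.round(4))
if abs(f[1][2]-.075)<.003 and abs(L[0]+.021)<.006 and abs(L[1]-.089)<.006:
    x,y=L[:2]
    if roll((x,y+.002,.064),(-.005,.080,.0675)):
        im,f=face("side",YEL,[.36,.2,.04],[.58,.38,.1]); print(f); F=Rz(-DY)@(f[1]-DO); print(F.round(4))
E
```

```text
(2470, array([0.4514, 0.3073, 0.0754]), array([0.001, 0.004, 1.   ]), (array([450.3, 307.5]), array([33.7, 73.2]), 84.22))
demag frame [-0.0208  0.0889  0.    ]
grip mm 80.0 [ 0.3  0.3 -0.7] [0.3 2.6 1.1]
held mm 80.0
down dz 0 f 8.4
t 69.05
(186, array([0.4632, 0.2867, 0.0629]), array([0.091, 0.991, 0.096]), (array([463.3, 286.6]), array([10. , 69.3]), 85.01))
[-0.0058  0.0695  0.0629]
```

```bash
python3 - <<'E'
from h import *
if roll((-.0055,.0903,.066),(0,.084,.0665)):
    robot.move_gripper(0.); robot.goto(dw([0,0,.30]),down(-95.8))
    im,d,c,W=snap("wrist"); P=cloud(d,c,W); cv2.imwrite("pics/j.png",im[:,:,::-1])
    m=((P[...,2]>.066)&(P[...,2]<.09)&(P[...,0]>.37)&(P[...,0]<.56)&(P[...,1]>.09)&(P[...,1]<.4)).astype(np.uint8)
    k,l,st,ce=cv2.connectedComponentsWithStats(m)
    for i in range(1,k):
        if st[i,4]>300: Q=P[l==i]; T=Q[Q[:,2]>.072]; print(ce[i].round(),np.percentile(T[:,2],[5,50,95]).round(4),rect(T[:,:2]))
    for n in (YEL,RED): print(face("side",n,[.36,.08,.045],[.58,.38,.1])[1])
    print(robot.read_t())
E
```

```text
grip mm 82.1 [-0.2  0.6 -0.2] [1.1 0.7 1.3]
held mm 81.9
down dz 0.0015 f 8.5
t 77.1417
[228. 194.] [0.0738 0.0751 0.0763] (array([472.4, 302.4]), array([40.6, 80.3]), 84.13)
[393. 221.] [0.0738 0.0752 0.0764] (array([428.5, 144.7]), array([40.7, 80.5]), 83.76)
None
None
79.5083
```

View pics/j.png

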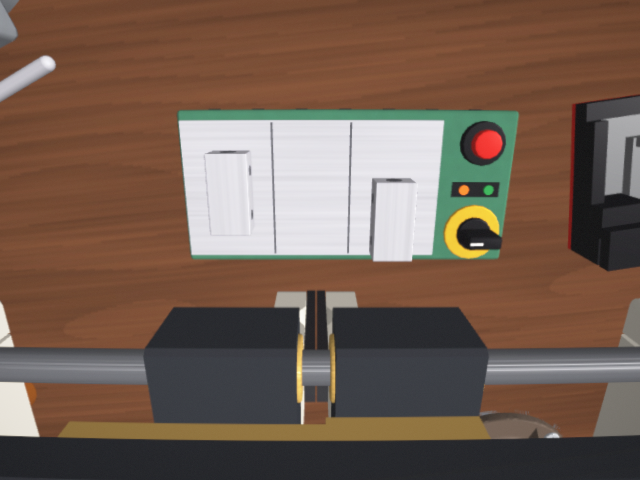

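Both blocks lie flat with bare faces up. Red has been knocked about 25 mm towards -x (now at 393,221), so its end is only about 4 mm from the plate edge. I move it back to the middle and then press the button again.

```bash
python3 - <<'E'
from h import *
L=Rz(-DY)@(np.array([.4285,.1447,0])-DO); print(L.round(4)); R=RA(0)
robot.move_gripper(1.)
p=tcp(dw([L[0],L[1],.067]),R,BK); e=dw([.025,0,0])-DO
robot.goto(p+[0,0,.07],R); robot.servo_line(p,speed=.12); print(robot.read_force().round(1)); robot.move_gripper(0.); print("mm",88*robot.read_grip_width())
robot.servo_line(p+[0,0,.008],speed=.05); robot.servo_line(p+e+[0,0,.008],speed=.08); f0=robot.read_force()[2]
for dz in (.002,.001,.0003,-.0005):
    robot.servo_line(p+e+[0,0,dz],speed=.03); f=robot.read_force()[2]-f0; print(dz,round(f,1))
    if f>4: break
robot.move_gripper(1.); robot.servo_line(p+e+[0,0,.09],speed=.15); 
press()
robot.goto(dw([0,0,.30]),down(-95.8))
im,d,c,W=snap("wrist"); P=cloud(d,c,W)
m=((P[...,2]>.066)&(P[...,2]<.09)&(P[...,0]>.37)&(P[...,0]<.56)&(P[...,1]>.09)&(P[...,1]<.4)).astype(np.uint8)
k,l,st,ce=cv2.connectedComponentsWithStats(m)
for i in range(1,k):
    if st[i,4]>300: Q=P[l==i]; T=Q[Q[:,2]>.072]; print(ce[i].round(),np.percentile(T[:,2],[5,50,95]).round(4),rect(T[:,:2]))
print(robot.read_t())
E
```

```text
[-0.026  -0.0753  0.    ]
[-0.3  0.3  0.4]
mm 80.0693745704276
0.002 0.1
0.001 -0.6
0.0003 8.0
1 -0.3; 0 0.7; -1 1.2; -2 1.6; -3 2.6; -4 2.3; -5 3.2; -6 6.2; -7 16.3; t 92.925
[226. 194.] [0.0738 0.0751 0.0763] (array([472.6, 302.3]), array([40.6, 79.7]), 83.71)
[394. 197.] [0.0738 0.0751 0.0764] (array([452.9, 141.8]), array([40.4, 79.6]), 84.12)
93.8917
```

```bash
python3 - <<'E'
from h import *
turn(-184.5,-96.3)
robot.goto(np.array([.46,.0,.33]),down(-95.8))
robot.goto(dw([0,-.06,.30]),down(-95.8))
im,d,c,W=snap("wrist"); cv2.imwrite("pics/k.png",im[:,:,::-1]); P=cloud(d,c,W)
m=((P[...,2]>.076)&(P[...,2]<.084)&(np.linalg.norm(P[...,:2]-KN[:2],axis=2)<.03)); print("knob",rect(P[m][:,:2]))
im,_,_,_=snap("side"); cv2.imwrite("pics/k2.png",im[:,:,::-1]); print(robot.read_t())
E
```

```text
knob grip mm 13.875073009823376
F [-6.9 -0.4 11.3]
knob (array([400.1,  56.5]), array([14.4, 33.8]), 84.65)
101.7667
```

View pics/k.png

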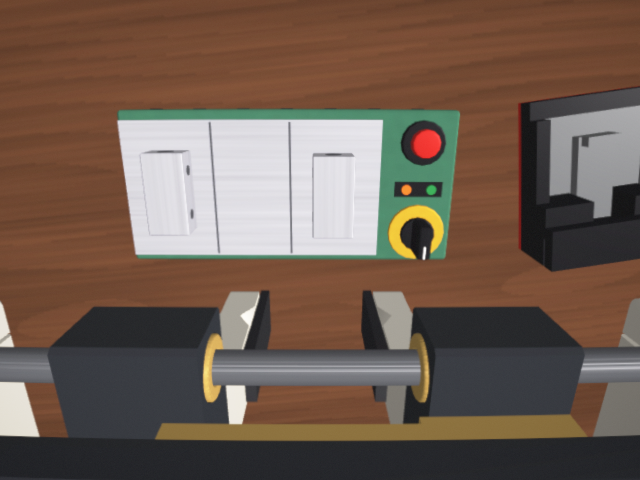

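View pics/k2.png

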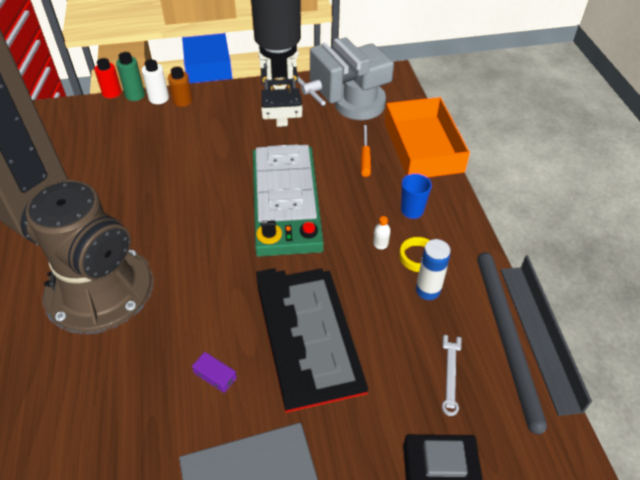

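The knob is off, along x at (417,240). Both blocks lie flat on the plate with bare faces up, and the case is empty. The other things on the bench are where they were. I'm handing in.

```bash
python3 -c "
from rig import robot
robot.job_done(); print(robot.read_t())"
```

```text
the job is handed in; nothing more can be done
the job is handed in; nothing more can be done
```

The job is done and handed in at about 102 s of the 210 s allowed. Only red and yellow were present; there was no blue block in the case.

I switched the machine on, took both blocks out free edge first and laid them painted side up on the plate. After the first button press I rolled each block over in two 90° turns and pressed again, then switched off. Both presses bottomed at about 7 mm with 16–17 N.

**What went wrong on the way:**
- **Yellow slipped:** it pivoted about 59° in the grip while coming out of the case. I set it down with the tool tilted, which briefly pressed on the plate with about 25 N. It came to lie flat.
- **Red was moved:** after it had been turned it was found about 25 mm aside. I put it back in the middle of its lane before the second press.

**Last checks:**
- **Blocks:** both tops are at 75 mm with a 40 × 80 mm outline, and no painted face is visible.
- **Switch:** the bar is within about 1° of the off position.
- **Bench:** the other things look unmoved by eye in the side picture; I did not measure them.

No check failed at the end.

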